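# Reverse the ratchet and run the gantry trolley over the green wagon

## Task

The toy gantry's orange container must hang over the middle of the green wagon, ready to be set down. First flip the blue ratchet direction lever fully over to the side away from the robot, because as it stands the ratchet blocks the way; then turn the red crank by its upright knob, counter-clockwise seen from above, until the container hangs centred over the green wagon. Move the trolley only with the crank, do not force the crank against the ratchet, and do not disturb the train.

Things in the scene. Friction and masses are not known exactly. Their poses are not given: they have to be found in the camera images.
- gantry: Fixed wooden gantry, 314 x 430 mm, deck top 170 mm above the table, over an oak track. Origin on the table straight below the crank's vertical axis; x points across to the track (away from the robot, turned up to 0.25 rad either way), y along deck and track, z up. The track (44 mm wide, top at 12 mm) runs along y at x = 140 mm. Legs at the corners.
- crank (a joint): Angle (rad, positive counter-clockwise from above) of the red crank on the toothed yellow ratchet wheel, radius 60 mm, axis vertical through the gantry's origin. Starts within 0.3 of 0, stops at -0.8 and 4.7. Each radian moves the trolley 55 mm along gantry +y. Needs a few newtons at the knob, stays where left. In its blocked direction the ratchet gives at most 0.45 rad of play.
- crank_knob (a point): Grip point on the crank's knob: an upright round red peg, 24 mm in diameter, spinning freely on its pin on the crank arm, 60 mm from the crank's axis, standing from 213 to 256 mm above the table; the point is on its axis at 243 mm. At crank angle a it is at gantry x = -60 cos a, y = -60 sin a mm (on the robot's side at 0).
- lever (a joint): Angle (rad) of the blue direction lever: vertical pivot at gantry x = 0, y = -105 mm, pointing to -y. Starts near -0.33, towards the robot: the crank is then blocked counter-clockwise and free-wheels clockwise. At the other stop, +0.35 (away from the robot), it is free counter-clockwise and blocked clockwise. Friction of about 2 N at the peg; stays where left; flipped means above 0.25.
- lever_peg (a point): Grip point on the lever's handle: an upright round blue peg, 14 mm in diameter, 72 mm from the pivot, standing from 192 to 230 mm above the table; the point is on its axis at 221 mm. At lever angle b it is at gantry x = 72 sin b, y = -105 - 72 cos b mm.
- trolley: Trolley: toothed rack and red bridge board (26 mm wide, top 194 mm above the table) with a magnet hook and a hanging orange container, 36 x 60 x 42 mm. Origin in the middle of the container's underside, 95 mm above the table at gantry x = 140 mm. Driven along gantry y by the crank.
- green_wagon: Loose green flat wagon, the target, 36 x 84 mm and 40 mm high, standing on the track, long axis along gantry y. Origin in the middle of its underside. Always farther along gantry +y than the trolley at the start; it may stand before or behind the engine.
- engine: Bystander: loose black shunting engine with red cab roof, 38 x 78 x 66 mm, on the track. Origin in the middle of its underside.
- blue_wagon: Bystander: loose blue flat wagon like the green one, at the start end of the track. Origin in the middle of its underside.
Things that resemble listed ones, but are neither listed nor needed, are in the scene too. Of the things that look like the green_wagon, the smaller one is meant.

How it is judged (in metres and radians):
On the way, in this order (a step that is already met when the one before it is completed fails the run):
1. the direction lever is flipped to the far side (value of joint lever above 0.25 rad), for 0.2 s.
2. the container is brought over the middle of the green wagon (horizontal distance between trolley and green_wagon below 0.018 m), for 0.2 s.
At the end, for the whole second after the job is handed in: The container hangs within 18 mm (horizontally) of the middle of the green wagon, the direction lever is at the far side (above 0.25 rad), and the crank is at rest (horizontal distance between trolley and green_wagon below 0.018 m and value of joint lever above 0.25 rad and velocity of joint crank between -0.1 and 0.1 rad/s); the robot touches nothing.
It fails at once if the trolley is pushed or touched with more than 2 N by the robot (contact force between any of the fingers, the arm and trolley above 2 N).
It fails at once if the crank is forced counter-clockwise past the ratchet before the lever is flipped (value of joint crank above 1 rad and value of joint lever below 0 rad).
It fails at once if the green wagon, the blue wagon or the engine is moved more than 15 mm (distance of any of green_wagon, engine, blue_wagon from where it was at the start of the episode above 0.015 m).
It also fails if it takes over 48 s, if anything falls off the work surface, if the arm or the gripper's body presses on something with over 40 N, if the wrist force passes 120 N, or if a joint passes its speed limit or range.

## Robot

A 6-joint arm with a two-finger parallel gripper is mounted at the origin on the work surface. World frame = base frame: x ahead of the robot, y to its left, z up, the work surface at z = 0. Lengths are in mm, angles in rad, forces in N, time in s.
With the tool pointing down it reaches from about 350 to 1000 mm from the base axis. Payload 7.1 kg.
Tool frame: the origin (TCP) lies midway between the tips of the shut fingers; the grasp point (between the pads) lies 19 mm behind it; z points along the fingers, y is the line along which they close (so a half turn about z gives the same grasp; the last joint's range is limited). The gripper opens to 85 mm and grips with 20 to 120 N. Pads are 22 mm wide; open, the fingers measure 114 mm over their backs; the gripper's body (76 mm by 85 mm) begins 54 mm behind the grasp point. The pads swing forward as they close: fully open they stand 13 mm farther back than shut.
Start: joints at [1.152, 0.423, 1.63, -0, 1.089, -0.019], TCP at [243.239, 575.708, 201.419] pointing down, gripper open.
Joint ranges: [-3, 3], [-0.9, 2.11], [0.09, 2.58], [-1.31, 4.45], [0.11, 2.69], [-2.54, 2.54]. Speed limits (rad/s): [2.39, 2.39, 3.01, 3.14, 3.14, 3.14].

## Interface

Orientations are given as a unit quaternion [x, y, z, w].
In Python, from station import robot gives the robot as it stands.
- The arm moves only by the shell command python3 -m creep 'ROWS' [OPENING] [FORCE]. ROWS is JSON, a list of rows, each an object of numbers: "tx", "ty", "tz": the shift along the tool's x, y, z in cm; "spin": the turn about the tool's z in rad. In form: [{"tx": .., "ty": .., "tz": .., "spin": ..}, ...]. A call has 1 to 8 rows; each row shifts and turns the commanded pose from where the row before left it, along the tool's axes as they then stand; what a row does not reach is not made up. A row lasts 1/8 s, in which the tool goes at most 62.5 mm and 10.7 degrees, less where a joint would pass 70% of its speed; a pose out of reach is approached as far as the arm can. A call is refused whole if a number of a shift passes 6.25 or a number of a turn 0.188, either way. A call with a gripper value outside its range is refused whole. OPENING is the finger opening in cm, from 0 to 8.54, set as the call begins (- or left out, the last holds). The fingers move at their own pace and stop on an object; FORCE is the grip in N (left out, the last holds). Time passes only in rows, so rows that do not move let the fingers close. It gives the time, the measured TCP pose, the force, the opening and the grip force at its end, in the units of the state.
- robot.sense(): the state, without advancing time (a new reading comes with each control period).
- robot.camera(name): name is "side" or "top"; returns a dict with "frame" (480x640x3 uint8, red, green, blue), "range_z" (480x640 float32, mm along the optical axis (not along the pixel's ray), 0 where there is no reading), "fx", "fy", "cx", "cy" (pixels), "dist_coeffs" ([k1, k2, p1, p2, k3] as OpenCV has them; the pictures are not rectified), "rvec" (rotation vector, rad) and "tvec" (3), from world to camera coordinates, as OpenCV has them. Camera axes: x right, y down, z forward; pixel columns grow to the right and rows downward; lengths in mm; the calibration is good to about 2 mm. A picture is of the moment at which its call begins.
- robot.job_done(): hands the job in; it is judged then, once.
The state is a dict: "clock": time; "joint_pos": joint angles; "joint_velocities": joint speeds; "tau": joint torques, N m; "tool_pos": TCP position; "eef_rot": TCP orientation; "force": force on the tool from outside, world axes, zero at the start; "moment": the same for the moment, N m; "finger_gap": finger opening in mm; "grip_force": force on a finger pad.
Only numpy, scipy, OpenCV 4.12 (cv2) and the standard library are available. Lean on these libraries where they do the work, as an engineer would, in place of code of your own. Each camera call takes 0.05 s, during which the arm holds its last target. There are 200 camera calls.

## Working session

There is one attempt and no reset: what is moved stays moved. The work goes in short steps, Python scripts to look and compute and a shell command to move; the robot and the scene stay as the last step left them, time stands still between calls to the robot, and variables do not carry over. Pictures are saved under pics/ and viewed, at most 10 in all, crops included, and the job is handed in when it is done.

```bash
ls; mkdir -p pics
python3 - <<'E'
from station import robot
import cv2,pickle,numpy as np
d={}
for n in("side","top"):
    c=robot.camera(n);d[n]=c
    cv2.imwrite(f"pics/{n}0.png",c["frame"][:,:,::-1])
    R=cv2.Rodrigues(np.array(c["rvec"],float))[0];print(n,(-R.T@np.array(c["tvec"]).ravel()).round(),R[2].round(2),c["fx"])
pickle.dump(d,open("c0.pkl","wb"));s=robot.sense();print({k:np.round(v,3) for k,v in s.items()})
E
```

```text
pics
side [909. 194. 694.] [-0.51 -0.28 -0.81] 447.9908546147245
top [441. -19. 969.] [ 0.17  0.05 -0.98] 465.83344714882145
{'clock': np.float64(0.1), 'joint_pos': array([ 1.152,  0.424,  1.631,  0.   ,  1.089, -0.019]), 'joint_velocities': array([-0.002, -0.003, -0.002, -0.001, -0.   , -0.001]), 'tau': array([ 0.0000e+00, -5.5842e+01, -2.8244e+01,  0.0000e+00,  3.0000e-03,
       -0.0000e+00]), 'tool_pos': array([243.024, 575.241, 200.737]), 'eef_rot': array([ 0.199,  0.98 , -0.001, -0.   ]), 'force': array([ 0.74 ,  0.362, -0.211]), 'moment': array([-0.032, -0.018,  0.013]), 'grip_force': np.float64(0.0), 'finger_gap': np.float64(85.616)}
```

View pics/top0.png

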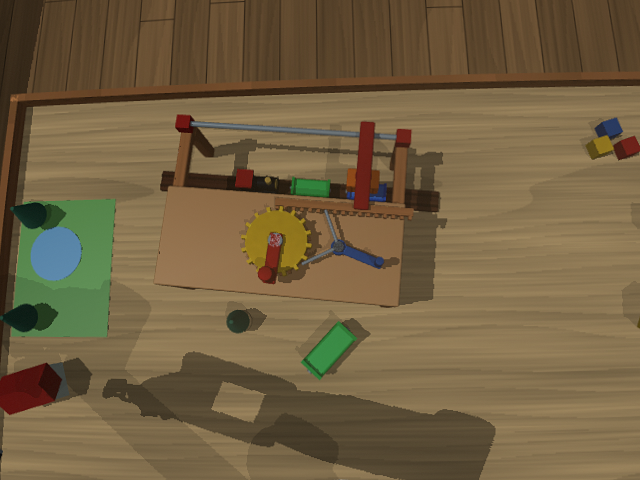

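View pics/side0.png

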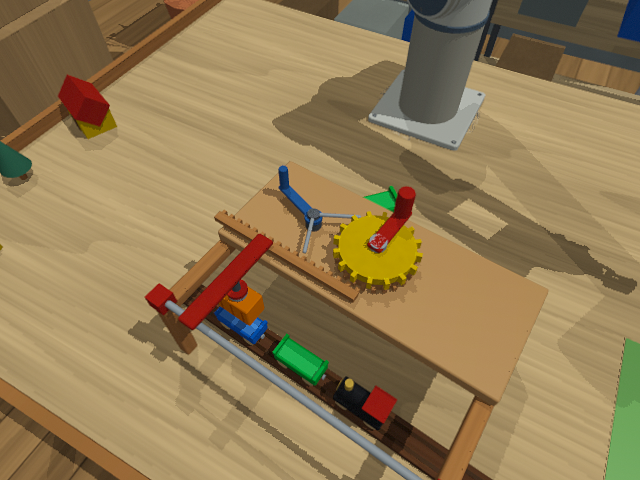

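Top view: crank knob at about (265,273), wheel hub (275,240), lever pivot (338,246) and blue peg (380,263). There are two green candidates. The small wagon on the track at (311,187) fits the description, being on the track beyond the trolley. The larger one, loose on the table at (329,350), does not. The side view shows the wagon on the track at (300,360), the knob top at (406,193) and the peg top at (283,170).

```bash
cat > h.py <<'E'
import cv2,numpy as np
def RT(c): return cv2.Rodrigues(np.array(c["rvec"],float))[0],np.array(c["tvec"],float).ravel()
def K(c): return np.array([[c["fx"],0,c["cx"]],[0,c["fy"],c["cy"]],[0,0,1.]])
def rays(c,uv):
    R,t=RT(c);n=cv2.undistortPoints(np.array(uv,float).reshape(-1,1,2),K(c),np.array(c["dist_coeffs"],float)).reshape(-1,2)
    return -R.T@t,np.c_[n,np.ones(len(n))]@R
def plane(c,uv,z):
    o,d=rays(c,uv);return o+d*((z-o[2])/d[:,2])[:,None]
def cloud(c,mask):
    v,u=np.nonzero(mask&(c["range_z"]>0));o,d=rays(c,np.c_[u,v]);return o+d*c["range_z"][v,u][:,None],np.c_[u,v]
def tri(c1,p1,c2,p2):
    o1,d1=rays(c1,[p1]);o2,d2=rays(c2,[p2]);d1=d1[0];d2=d2[0]
    s=np.linalg.lstsq(np.c_[d1,-d2],o2-o1,rcond=None)[0];a=o1+s[0]*d1;b=o2+s[1]*d2
    return (a+b)/2,np.linalg.norm(a-b)
H={"red":[(0,6),(172,180)],"blue":[(105,125)],"green":[(50,75)],"yellow":[(22,30)],"orange":[(9,15)]}
def mask(c,col,s=150,v=50):
    h=cv2.cvtColor(c["frame"],cv2.COLOR_RGB2HSV)
    return np.any([(h[...,0]>=a)&(h[...,0]<=b) for a,b in H[col]],0)&(h[...,1]>=s)&(h[...,2]>=v)
def proj(c,P): 
    return cv2.projectPoints(np.array(P,float).reshape(-1,1,3),np.array(c["rvec"],float),np.array(c["tvec"],float),K(c),np.array(c["dist_coeffs"],float))[0].reshape(-1,2)
E
python3 - <<'E'
import pickle;from h import *
d=pickle.load(open("c0.pkl","rb"))
cv2.imwrite("pics/crop.png",cv2.resize(d["top"]["frame"][110:390,150:450,::-1],None,fx=2,fy=2,interpolation=cv2.INTER_CUBIC))
for n,c in d.items():
  for col in H:
    m=mask(c,col).astype(np.uint8);k,l,st,ce=cv2.connectedComponentsWithStats(m)
    for i in range(1,k):
      if st[i,4]<60: continue
      P,_=cloud(c,l==i)
      if len(P)<30: continue
      hi=np.percentile(P[:,2],97);T=P[P[:,2]>hi-5]
      (cx,cy),(w,h),a=cv2.minAreaRect(T[:,:2].astype(np.float32))
      print(n,col,st[i,4],ce[i].round(),"top z",hi.round(),"ctr",round(cx),round(cy),"size",round(w),round(h),"med",np.median(T,0).round())
E
```

```text
side red 1600 [ 83. 100.] top z 97.0 ctr 421 -658 size 100 17 med [ 423. -653.   96.]
side red 1056 [396. 217.] top z 256.0 ctr 508 109 size 21 22 med [509. 109. 255.]
side red 2455 [226. 283.] top z 195.0 ctr 699 -52 size 27 158 med [707. -51. 193.]
side red 513 [160. 298.] top z 176.0 ctr 756 -125 size 28 27 med [ 757. -124.  174.]
side red 753 [379. 404.] top z 79.0 ctr 715 184 size 34 38 med [716. 184.  77.]
side blue 663 [631.  21.] top z -95.0 ctr -969 401 size 14 29 med [-961.  398.  -92.]
side blue 241 [408.  26.] top z -327.0 ctr -500 -234 size 1114 35 med [-982. -376. -330.]
side blue 516 [292. 192.] top z 230.0 ctr 526 -69 size 14 12 med [528. -69. 229.]
side blue 788 [242. 325.] top z 53.0 ctr 691 -62 size 79 35 med [696. -26.  52.]
side green 392 [385. 198.] top z 55.0 ctr 334 47 size 34 8 med [334.  46.  54.]
side green 1383 [300. 360.] top z 53.0 ctr 701 53 size 79 36 med [702.  68.  51.]
side yellow 464 [ 98. 126.] top z 43.0 ctr 440 -617 size 14 70 med [ 464. -626.   42.]
side yellow 4263 [376. 252.] top z 203.0 ctr 568 99 size 120 116 med [576. 102. 202.]
side yello
[... 2213 characters left out ...]
 size 365 1443 med [939. 160.  33.]
top orange 695 [180. 162.] top z 153.0 ctr 735 285 size 22 104 med [733. 285. 151.]
top orange 103 [202. 149.] top z 98.0 ctr 788 277 size 12 2 med [789. 278.  97.]
top orange 684 [399. 174.] top z 153.0 ctr 692 -119 size 22 105 med [ 689. -119.  151.]
top orange 202 [351. 180.] top z 141.0 ctr 693 -31 size 16 35 med [693. -31. 138.]
top orange 190 [374. 181.] top z 191.0 ctr 674 -64 size 1 31 med [682. -65. 192.]
top orange 175 [207. 183.] top z 17.0 ctr 713 280 size 86 43 med [726. 278.  14.]
top orange 1195 [343. 208.] top z 187.0 ctr 623 -15 size 239 20 med [625. -10. 185.]
top orange 61 [272. 276.] top z 255.0 ctr 505 99 size 5 19 med [505.  98. 253.]
```

View pics/crop.png

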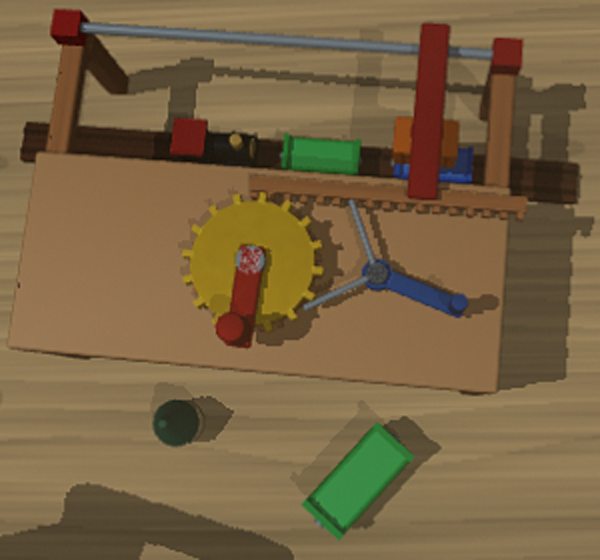

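The crop confirms it. The track wagon at crop (320,155) measures about 36x79 mm. The loose one at crop (358,480) measures 46x105 mm, so it is the decoy. Measured heights are knob top 256-258 mm and peg top 230 mm. The gantry origin is about (568.5,100) with a yaw of about -0.106, and the crank needs to turn roughly 1.9 rad. I'll rise and spin first, so that tool y lies along gantry x and tool x along gantry y.

```bash
python3 -m creep '[{"tz":-6,"spin":0.182},{"tz":-6,"spin":0.182},{"spin":0.182},{"spin":0.182},{"spin":0.182},{"spin":0.182},{"spin":0.182},{}]' 4.5 30
cat > g.py <<'E'
import numpy as np
from station import robot
from scipy.spatial.transform import Rotation as R
def go(p):
    s=robot.sense();M=R.from_quat(s["eef_rot"]).as_matrix()
    print(round(s["clock"],2),np.round(s["tool_pos"],1),"yaw y",round(np.arctan2(M[1,1],M[0,1]),3),"z",M[:,2].round(3),"shift cm",(M.T@(np.array(p)-s["tool_pos"])/10).round(2))
def gw(x,y,z,t=-0.106,o=(568.5,100)):
    c,s=np.cos(t),np.sin(t);return o[0]+c*x-s*y,o[1]+s*x+c*y,z
E
python3 -c "
from g import *
go((527,-69.5,300))"
```

```text
0.1 [243.  575.2 200.7] yaw y 1.171 z [-0.001 -0.001 -1.   ] shift cm [-51.25 -48.35  -9.86]validation failed for argument at $[0]...
```

```bash
python3 -m creep '[{"tx":0,"ty":0,"tz":-6,"spin":0.182},{"tx":0,"ty":0,"tz":-6,"spin":0.182},{"tx":0,"ty":0,"tz":0,"spin":0.182},{"tx":0,"ty":0,"tz":0,"spin":0.182},{"tx":0,"ty":0,"tz":0,"spin":0.182},{"tx":0,"ty":0,"tz":0,"spin":0.182},{"tx":0,"ty":0,"tz":0,"spin":0.182},{"tx":0,"ty":0,"tz":0,"spin":0}]' 4.5 30
python3 -c "
from g import *
go((527,-69.5,300))"
```

```text
clock: 1.1
tool_pos: [243.1, 575.5, 321.0]
eef_rot: [0.742, 0.67, -0.0, 0.0]
force: [-0.1, 0.8, -0.3]
finger_gap: 45.2
grip_force: 0.0
1.1 [243.1 575.5 321. ] yaw y -0.101 z [-0.    -0.001 -1.   ] shift cm [-61.29  34.77   2.14]
```

```bash
python3 -m creep '[{"tx":-4.4,"ty":2.5,"tz":0,"spin":0},{"tx":-4.4,"ty":2.5,"tz":0,"spin":0},{"tx":-4.4,"ty":2.5,"tz":0,"spin":0},{"tx":-4.4,"ty":2.5,"tz":0,"spin":0},{"tx":-4.4,"ty":2.5,"tz":0,"spin":0},{"tx":-4.4,"ty":2.5,"tz":0,"spin":0},{"tx":-4.4,"ty":2.5,"tz":0,"spin":0},{"tx":0,"ty":0,"tz":0,"spin":0}]'
python3 -m creep '[{"tx":-4.4,"ty":2.5,"tz":0,"spin":0},{"tx":-4.4,"ty":2.5,"tz":0,"spin":0},{"tx":-4.4,"ty":2.5,"tz":0,"spin":0},{"tx":-4.4,"ty":2.5,"tz":0,"spin":0},{"tx":-4.4,"ty":2.5,"tz":0,"spin":0},{"tx":-4.4,"ty":2.5,"tz":0,"spin":0},{"tx":0,"ty":0,"tz":0,"spin":0},{"tx":0,"ty":0,"tz":0,"spin":0}]'
python3 -c "
from g import *
go((527,-69.5,207))"
```

```text
clock: 2.1
tool_pos: [386.5, 248.8, 321.4]
eef_rot: [0.743, 0.67, -0.0, 0.0]
force: [0.6, 1.2, -0.9]
finger_gap: 45.2
grip_force: 0.0
clock: 3.1
tool_pos: [507.5, -25.9, 321.1]
eef_rot: [0.742, 0.67, -0.0, -0.001]
force: [0.1, 0.8, -0.8]
finger_gap: 44.9
grip_force: 0.0
3.1 [507.5 -25.9 321.1] yaw y -0.101 z [-0.001  0.001 -1.   ] shift cm [-4.15  2.4  11.4 ]
```

```bash
python3 -m creep '[{"tx":-4.1,"ty":2.4,"tz":0,"spin":0},{"tx":0,"ty":0,"tz":3,"spin":0},{"tx":0,"ty":0,"tz":3,"spin":0},{"tx":0,"ty":0,"tz":0,"spin":0}]'
python3 - <<'E'
from g import *;import cv2
go((527,-69.5,207))
for n in("top","side"):
    cv2.imwrite(f"pics/{n}1.png",robot.camera(n)["frame"][:,:,::-1])
a=cv2.imread("pics/side1.png");cv2.imwrite("pics/s1c.png",cv2.resize(a[80:330,150:450],None,fx=2,fy=2))
E
```

```text
clock: 3.6
tool_pos: [525.5, -68.1, 259.5]
eef_rot: [0.742, 0.671, -0.001, -0.002]
force: [-0.3, 0.6, 0.5]
finger_gap: 44.9
grip_force: 0.0
3.6 [525.5 -68.1 259.5] yaw y -0.1 z [-0.005  0.001 -1.   ] shift cm [-0.12  0.19  5.25]
```

View pics/s1c.png

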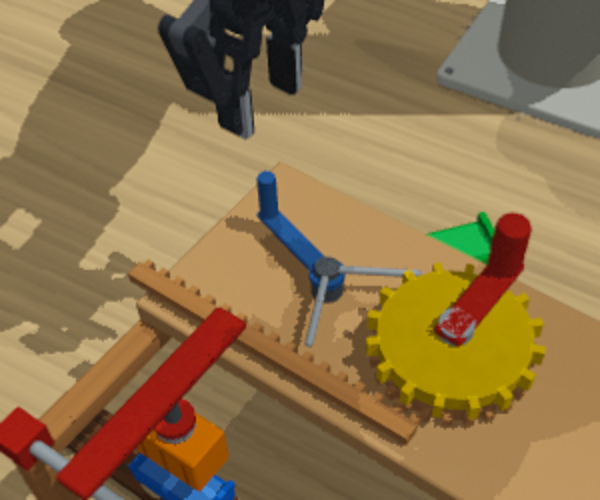

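The fingers straddle the peg (crop (266,180)), one on the robot side and one on the far side. I'll descend, narrow to a loose cage and push the lever away.

```bash
python3 -m creep '[{"tx":-0.1,"ty":0.2,"tz":2.6,"spin":0},{"tx":0,"ty":0,"tz":2.6,"spin":0},{"tx":0,"ty":0,"tz":0,"spin":0},{"tx":0,"ty":0,"tz":0,"spin":0}]' 4.5
python3 -m creep '[{"tx":0,"ty":0,"tz":0,"spin":0},{"tx":0,"ty":0,"tz":0,"spin":0},{"tx":0,"ty":0,"tz":0,"spin":0},{"tx":0,"ty":0,"tz":0,"spin":0}]' 2.2
python3 -m creep '[{"tx":-0.1,"ty":0.7,"tz":0,"spin":0},{"tx":-0.1,"ty":0.7,"tz":0,"spin":0},{"tx":-0.1,"ty":0.7,"tz":0,"spin":0},{"tx":0,"ty":0.7,"tz":0,"spin":0},{"tx":0.1,"ty":0.7,"tz":0,"spin":0},{"tx":0.1,"ty":0.7,"tz":0,"spin":0},{"tx":0.1,"ty":0.5,"tz":0,"spin":0},{"tx":0,"ty":0,"tz":0,"spin":0}]'
python3 -c "
from g import *
go(gw(24.7,-172.6,207))"
```

```text
clock: 4.2
tool_pos: [530.4, -71.0, 211.2]
eef_rot: [0.742, 0.67, 0.001, 0.001]
force: [-0.2, -0.8, -0.3]
finger_gap: 44.8
grip_force: 0.0
clock: 4.7
tool_pos: [529.3, -71.2, 209.5]
eef_rot: [0.743, 0.67, 0.0, 0.0]
force: [-0.4, -0.5, 0.4]
finger_gap: 21.9
grip_force: 0.0
clock: 5.7
tool_pos: [576.3, -75.9, 209.4]
eef_rot: [0.742, 0.67, 0.0, 0.0]
force: [-0.9, 0.7, -0.0]
finger_gap: 22.1
grip_force: 0.0
5.7 [576.3 -75.9 209.4] yaw y -0.103 z [ 0. -0. -1.] shift cm [ 0.15 -0.17  0.24]
```

```bash
python3 -m creep '[{"tx":0,"ty":0.3,"tz":0,"spin":0},{"tx":0,"ty":0.2,"tz":0,"spin":0},{"tx":0,"ty":0,"tz":0,"spin":0}]'
python3 -m creep '[{"tx":0,"ty":0.1,"tz":0,"spin":0},{"tx":0,"ty":0,"tz":0,"spin":0}]'
```

```text
clock: 6.08
tool_pos: [581.0, -76.5, 209.4]
eef_rot: [0.743, 0.67, 0.0, 0.0]
force: [0.2, 0.1, 0.5]
finger_gap: 22.2
grip_force: 0.0
clock: 6.32
tool_pos: [582.0, -76.6, 209.4]
eef_rot: [0.743, 0.67, 0.0, 0.0]
force: [-0.4, -0.1, -0.5]
finger_gap: 21.9
grip_force: 0.0
```

Run:
```python
from g import *;import cv2
a=robot.camera("side")["frame"][:,:,::-1];b=robot.camera("top")["frame"][:,:,::-1]
cv2.imwrite("pics/m2.png",np.hstack([cv2.resize(a[80:330,200:400],None,fx=2,fy=2),cv2.resize(b[140:340,240:400],(400,500))]))
```

```text
(no output)
```

View pics/m2.png

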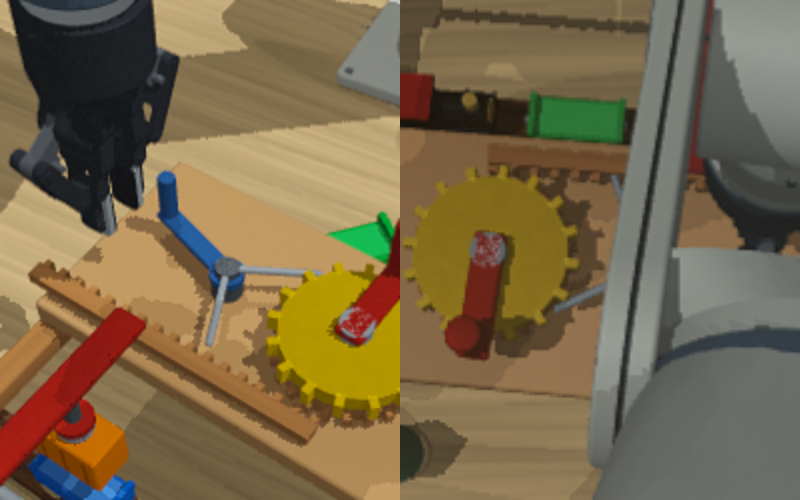

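Run:
```python
from g import *;from h import *
c=robot.camera("side");s=robot.sense()
P=np.array(s["tool_pos"]);print(P,proj(c,[P,P+[11,0,0],P-[11,0,0],P+[0,0,100]]).round(), "peg", proj(c,[[527,-69,230]]).round())
m=mask(c,"blue");Q,_=cloud(c,m);T=Q[(Q[:,2]>222)&(Q[:,2]<240)];print("peg",T.mean(0))
# finger cloud near
Q,uv=cloud(c,np.ones(m.shape,bool));k=(uv[:,0]>225)&(uv[:,0]<280)&(uv[:,1]>130)&(uv[:,1]<205)&(Q[:,2]>203)
Q=Q[k]
for z in range(205,290,10):
    q=Q[(Q[:,2]>z)&(Q[:,2]<z+10)]
    if len(q):print(z,len(q),q.min(0).round(),q.max(0).round())
```

```text
[581.94359703 -76.57586915 209.4191775 ] [[259. 202.]
 [255. 207.]
 [263. 197.]
 [251. 149.]] peg [[283. 169.]]
peg [501.84505431 -68.35452196 228.24394817]
205 5 [530. -75. 205.] [531. -75. 214.]
215 4 [531. -74. 218.] [533. -73. 225.]
225 9 [526. -76. 225.] [533. -72. 231.]
235 48 [566. -85. 238.] [601. -64. 245.]
245 153 [559. -86. 245.] [607. -63. 255.]
255 171 [558. -85. 255.] [608. -63. 265.]
265 144 [559. -84. 265.] [608. -62. 275.]
275 137 [549. -80. 275.] [622. -60. 285.]
285 353 [544. -90. 285.] [629. -58. 295.]
```

The lever has not moved. In the side view (peg at crop (167,180)) the fingertips (105,230) stand at z≈238 by depth while the state reads 209. The tips therefore really stand about 25-28 mm higher than the reading, with xy agreeing to 2-3 mm, and the push passed over the peg. I'll go back and descend by what the camera measures.

```bash
python3 -m creep '[{"tx":0,"ty":-1.5,"tz":-1.5,"spin":0},{"tx":0.1,"ty":-2,"tz":0,"spin":0},{"tx":0,"ty":-2,"tz":0,"spin":0},{"tx":0,"ty":0,"tz":0,"spin":0}]' 4.5
python3 - <<'E'
from g import *;from h import *
go((526,-71,182))
c=robot.camera("side")
Q,uv=cloud(c,np.ones((480,640),bool));k=(abs(Q[:,0]-527)<45)&(abs(Q[:,1]+70)<25)&(Q[:,2]>233)
Q=Q[k]
for z in range(235,300,8):
    q=Q[(Q[:,2]>z)&(Q[:,2]<z+8)]
    if len(q):print(z,len(q),q.min(0).round(),q.max(0).round())
E
```

```text
clock: 6.98
tool_pos: [526.4, -69.8, 224.5]
eef_rot: [0.743, 0.67, -0.0, -0.0]
force: [-0.3, -0.1, -0.4]
finger_gap: 45.0
grip_force: 0.0
6.97 [526.4 -69.8 224.5] yaw y -0.103 z [-0.  0. -1.] shift cm [-0.12 -0.02  4.25]
251 19 [503. -77. 255.] [557. -57. 259.]
259 103 [498. -79. 259.] [562. -55. 267.]
267 139 [493. -79. 267.] [564. -55. 275.]
275 152 [492. -79. 275.] [564. -55. 283.]
283 129 [492. -78. 283.] [563. -55. 291.]
291 119 [494. -78. 291.] [566. -54. 299.]
299 171 [483. -80. 299.] [570. -52. 307.]
```

```bash
python3 -m creep '[{"tx":-0.2,"ty":0,"tz":1.5,"spin":0},{"tx":0,"ty":0,"tz":1.5,"spin":0},{"tx":0,"ty":0,"tz":1.5,"spin":0},{"tx":0,"ty":0,"tz":0,"spin":0}]' 4.5
python3 -m creep '[{"tx":0,"ty":0,"tz":0,"spin":0},{"tx":0,"ty":0,"tz":0,"spin":0},{"tx":0,"ty":0,"tz":0,"spin":0},{"tx":0,"ty":0,"tz":0,"spin":0}]' 2.2
python3 -m creep '[{"tx":-0.1,"ty":0.7,"tz":0,"spin":0},{"tx":-0.1,"ty":0.7,"tz":0,"spin":0},{"tx":0,"ty":0.7,"tz":0,"spin":0}]'
```

```text
clock: 7.52
tool_pos: [526.0, -71.7, 177.4]
eef_rot: [0.743, 0.67, -0.001, -0.001]
force: [-0.5, 0.4, 0.5]
finger_gap: 45.4
grip_force: 0.0
clock: 8.02
tool_pos: [527.3, -71.9, 179.7]
eef_rot: [0.743, 0.67, 0.0, 0.0]
force: [-0.1, 0.6, 0.5]
finger_gap: 21.9
grip_force: 0.0
clock: 8.4
tool_pos: [548.3, -76.3, 179.3]
eef_rot: [0.743, 0.67, -0.0, -0.0]
force: [-2.5, -0.8, -0.3]
finger_gap: 22.4
grip_force: 0.8
```

Contact now, at 2.5 N as expected. Pushing on.

```bash
python3 -m creep '[{"tx":0,"ty":0.7,"tz":0,"spin":0},{"tx":0.1,"ty":0.7,"tz":0,"spin":0},{"tx":0.1,"ty":0.7,"tz":0,"spin":0},{"tx":0,"ty":0,"tz":0,"spin":0}]'
python3 -m creep '[{"tx":0.1,"ty":0.5,"tz":0,"spin":0},{"tx":0,"ty":0.3,"tz":0,"spin":0},{"tx":0,"ty":0,"tz":0,"spin":0}]'
python3 -m creep '[{"tx":0,"ty":0.2,"tz":0,"spin":0},{"tx":0,"ty":0,"tz":0,"spin":0}]'
```

```text
clock: 8.9
tool_pos: [569.9, -76.1, 179.5]
eef_rot: [0.743, 0.67, 0.0, 0.0]
force: [0.2, 0.2, -0.5]
finger_gap: 22.5
grip_force: 0.0
clock: 9.28
tool_pos: [576.2, -75.6, 179.3]
eef_rot: [0.743, 0.67, -0.001, -0.001]
force: [-3.9, 2.0, 1.9]
finger_gap: 22.0
grip_force: 2.2
clock: 9.52
tool_pos: [576.2, -75.7, 179.1]
eef_rot: [0.743, 0.67, -0.002, -0.002]
force: [-10.8, 2.8, 6.8]
finger_gap: 22.0
grip_force: 5.5
```

The force rises without travel, so the lever is at its stop. I'll back off, rise and head for the knob.

```bash
python3 -m creep '[{"tx":0,"ty":-0.6,"tz":0,"spin":0},{"tx":0,"ty":0,"tz":0,"spin":0},{"tx":0,"ty":0,"tz":-5,"spin":0},{"tx":0,"ty":0,"tz":-5,"spin":0},{"tx":5,"ty":-2,"tz":0,"spin":0},{"tx":5,"ty":-2,"tz":0,"spin":0},{"tx":5,"ty":-2,"tz":0,"spin":0},{"tx":0,"ty":0,"tz":0,"spin":0}]' 2.6
python3 - <<'E'
from g import *;from h import *
go((506.5,106,198))
c=robot.camera("side");cv2.imwrite("pics/s3.png",cv2.resize(c["frame"][100:400,180:480,::-1],None,fx=2,fy=2))
m=mask(c,"blue");m[:130]=0;Q,_=cloud(c,m);T=Q[(Q[:,2]>222)&(Q[:,2]<240)];print("peg",T.mean(0))
m=mask(c,"red");Q,_=cloud(c,m);T=Q[(Q[:,2]>250)&(Q[:,2]<262)];print("knob",(T.min(0)+T.max(0))/2)
print("stop peg expected",gw(24.7,-172.6,0))
E
```

```text
clock: 10.52
tool_pos: [528.3, 82.6, 279.8]
eef_rot: [0.741, 0.671, 0.001, 0.0]
force: [0.8, -1.5, 0.2]
finger_gap: 26.2
grip_force: 0.0
10.53 [528.3  82.6 279.8] yaw y -0.099 z [ 0.001  0.001 -1.   ] shift cm [ 2.11 -2.41  8.18]
peg [574.69599421 -72.40969594 228.22036422]
knob [507.48342211 109.65532554 253.75433054]
stop peg expected (np.float64(574.8000075985378), np.float64(-74.24454052927558), 0)
```

View pics/s3.png

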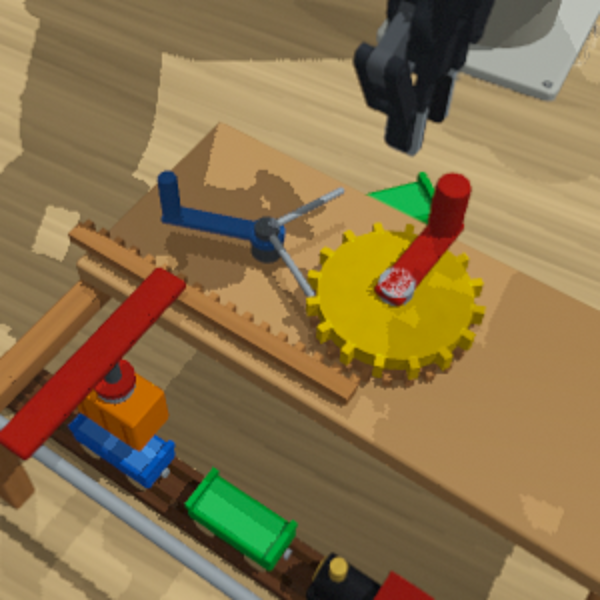

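The lever now lies at the far side: peg at crop (168,180), world (574.7,-72), which matches the +0.35 stop. Next is the knob at crop (454,190).

```bash
python3 -m creep '[{"tx":2.1,"ty":-2.4,"tz":0,"spin":0},{"tx":0,"ty":0,"tz":0,"spin":0},{"tx":0,"ty":0,"tz":2.5,"spin":0},{"tx":0,"ty":0,"tz":2.5,"spin":0},{"tx":0,"ty":0,"tz":2,"spin":0},{"tx":0,"ty":0,"tz":1.3,"spin":0},{"tx":0,"ty":0,"tz":0,"spin":0}]' 5
python3 -m creep '[{"tx":0,"ty":0,"tz":0,"spin":0},{"tx":0,"ty":0,"tz":0,"spin":0},{"tx":0,"ty":0,"tz":0,"spin":0},{"tx":0,"ty":0,"tz":0,"spin":0}]' 1.5 40
python3 -c "
from g import *
go((506.5,106,198))"
```

```text
clock: 11.45
tool_pos: [507.1, 102.3, 195.7]
eef_rot: [0.743, 0.669, -0.001, -0.0]
force: [0.1, 0.4, 0.7]
finger_gap: 49.5
grip_force: 0.0
clock: 11.95
tool_pos: [506.0, 103.1, 197.4]
eef_rot: [0.742, 0.67, -0.001, -0.0]
force: [-5.9, -0.5, 6.0]
finger_gap: 22.9
grip_force: 38.9
11.95 [506.  103.1 197.4] yaw y -0.103 z [-0.001 -0.    -1.   ] shift cm [ 0.29  0.02 -0.06]
```

Run:
```python
import numpy as np
a=-0.04+np.arange(0,20)*0.1
x=-6*np.cos(a);y=-6*np.sin(a)
for i in range(19):print(round(a[i+1],2),"tx",(round(y[i+1],2)-round(y[i],2)).round(2),"ty",(round(x[i+1],2)-round(x[i],2)).round(2))
```

```text
0.06 tx -0.6 ty 0.01
0.16 tx -0.6 ty 0.07
0.26 tx -0.58 ty 0.12
0.36 tx -0.57 ty 0.18
0.46 tx -0.55 ty 0.24
0.56 tx -0.53 ty 0.3
0.66 tx -0.49 ty 0.34
0.76 tx -0.45 ty 0.39
0.86 tx -0.42 ty 0.44
0.96 tx -0.37 ty 0.47
1.06 tx -0.31 ty 0.51
1.16 tx -0.27 ty 0.53
1.26 tx -0.21 ty 0.57
1.36 tx -0.16 ty 0.57
1.46 tx -0.09 ty 0.6
1.56 tx -0.04 ty 0.6
1.66 tx 0.02 ty 0.59
1.76 tx 0.09 ty 0.6
1.86 tx 0.14 ty 0.58
```

```bash
python3 -m creep '[{"tx":-0.6,"ty":0.01,"tz":0,"spin":0},{"tx":-0.6,"ty":0.07,"tz":0,"spin":0},{"tx":-0.58,"ty":0.12,"tz":0,"spin":0},{"tx":-0.57,"ty":0.18,"tz":0,"spin":0},{"tx":0,"ty":0,"tz":0,"spin":0}]'
python3 - <<'E'
from g import *;from h import *
go((506.5,106,198))
for n in("side","top"):
    c=robot.camera(n);m=mask(c,"red");Q,_=cloud(c,m)
    for nm,lo,hi in(("knob",249,262),("bridge",186,199)):
        T=Q[(Q[:,2]>lo)&(Q[:,2]<hi)&(abs(Q[:,0]-600)<190)&(abs(Q[:,1])<200)];T=T[T[:,0]>620] if nm=="bridge" else T
        if len(T)>5: print(n,nm,len(T),cv2.minAreaRect(T[:,:2].astype(np.float32)))
E
```

```text
clock: 12.58
tool_pos: [507.3, 78.7, 197.4]
eef_rot: [0.743, 0.67, -0.001, -0.0]
force: [-6.8, -1.8, 6.3]
finger_gap: 22.6
grip_force: 39.0
12.57 [507.3  78.7 197.4] yaw y -0.103 z [-0.002 -0.001 -1.   ] shift cm [ 2.71 -0.36 -0.06]
side knob 98 ((506.9530944824219, 90.82527923583984), (22.40053939819336, 9.756718635559082), 12.315248489379883)
side bridge 2280 ((701.1661376953125, -29.183841705322266), (26.156206130981445, 158.85023498535156), 84.03407287597656)
top bridge 1229 ((700.8201293945312, -30.36102294921875), (25.200069427490234, 158.6539306640625), 84.08319854736328)
```

The trolley moved +22 mm, as expected. Continuing.

```bash
python3 -m creep '[{"tx":-0.55,"ty":0.24,"tz":0,"spin":0},{"tx":-0.53,"ty":0.3,"tz":0,"spin":0},{"tx":-0.49,"ty":0.34,"tz":0,"spin":0},{"tx":-0.45,"ty":0.39,"tz":0,"spin":0},{"tx":0,"ty":0,"tz":0,"spin":0}]'
python3 -m creep '[{"tx":-0.42,"ty":0.44,"tz":0,"spin":0},{"tx":-0.37,"ty":0.47,"tz":0,"spin":0},{"tx":-0.31,"ty":0.51,"tz":0,"spin":0},{"tx":-0.27,"ty":0.53,"tz":0,"spin":0},{"tx":0,"ty":0,"tz":0,"spin":0}]'
```

```text
clock: 13.3
tool_pos: [518.4, 56.8, 197.5]
eef_rot: [0.742, 0.67, -0.001, 0.0]
force: [-5.2, -5.5, 4.9]
finger_gap: 22.7
grip_force: 39.0
clock: 13.92
tool_pos: [537.3, 41.2, 197.5]
eef_rot: [0.742, 0.67, -0.0, 0.001]
force: [-2.3, -4.7, 3.2]
finger_gap: 22.7
grip_force: 39.2
```

```bash
python3 -m creep '[{"tx":-0.21,"ty":0.57,"tz":0,"spin":0},{"tx":-0.16,"ty":0.57,"tz":0,"spin":0},{"tx":-0.09,"ty":0.6,"tz":0,"spin":0},{"tx":-0.04,"ty":0.6,"tz":0,"spin":0},{"tx":0,"ty":0,"tz":0,"spin":0}]'
cat > w.py <<'E'
from g import *;from h import *
u=np.array(gw(0,1,0,o=(0,0))[:2])
for n in("side","top"):
    c=robot.camera(n);o={}
    for nm,col,lo,hi in(("bridge","red",186,199),("container","orange",130,141),("wagon","green",44,60)):
        Q,_=cloud(c,mask(c,col));T=Q[(Q[:,2]>lo)&(Q[:,2]<hi)&(Q[:,0]>640)&(Q[:,0]<800)&(Q[:,1]>-90)&(Q[:,1]<150)][:,:2]
        if len(T)>5: s=(T-np.array([568.5,100]))@u;o[nm]=(len(T),s.min().round(1),s.max().round(1),((s.min()+s.max())/2).round(1))
    print(n,o)
E
python3 w.py
```

```text
clock: 14.55
tool_pos: [561.3, 34.4, 197.4]
eef_rot: [0.743, 0.67, 0.001, 0.001]
force: [0.9, -4.7, 6.0]
finger_gap: 22.7
grip_force: 39.4
side {'bridge': (2399, np.float64(-59.7), np.float64(-33.1), np.float64(-46.4)), 'container': (66, np.float64(-51.0), np.float64(-16.6), np.float64(-33.8)), 'wagon': (743, np.float64(-72.0), np.float64(6.4), np.float64(-32.8))}Traceback (most recent call last):
  File "w.py", line 6, in <module>
    Q,_=cloud(c,mask(c,col));T=Q[(Q[:,2]>lo)&(Q[:,2]<hi)&(Q[:,0]>640)&(Q[:,0]<800)&(Q[:,1]>-90)&(Q[:,1]<150)][:,:2]
        ~~~~~^^^^^^^^^^^^^^^
  File "h.py", line 10, in cloud
    v,u=np.nonzero(mask&(c["range_z"]>0));o,d=rays(c,np.c_[u,v]);return o+d*c["range_z"][v,u][:,None],np.c_[u,v]
                                              ~~~~^^^^^^^^^^^^^^
  File "h.py", line 5, in rays
    R,t=RT(c);n=cv2.undistortPoints(np.array(uv,float).reshape(-1,1,2),K(c),np.array(c["dist_coeffs"],float)).reshape(-1,2)
                ~~~~~~~~~~~~~~~~~~~^^^^^^^^^^^^^^^^^^^^^^^^^^^^^^^^^^^^^^^^^^^^^^^^^^^^^^^^^^^^^^^^^^^^^^^^^^
cv2.error: OpenCV(4.12.0) /io/opencv/modules/calib3d/src/undistort.dispatch.cpp:347: error: (-215:Assertion failed) CV_IS_MAT(_src) && CV_IS_MAT(_dst) && (_src->rows == 1 || _src->cols == 1) && (_dst->rows == 1 || _dst->cols == 1) && _src->cols + _src->rows - 1 == _dst->rows + _dst->cols - 1 && (CV_MAT_TYPE(_src->type) == CV_32FC2 || CV_MAT_TYPE(_src->type) == CV_64FC2) && (CV_MAT_TYPE(_dst->type) == CV_32FC2 || CV_MAT_TYPE(_dst->type) == CV_64FC2) in function 'cvUndistortPointsInternal'
```

```bash
python3 -m creep '[{"tx":0.02,"ty":0.59,"tz":0,"spin":0},{"tx":0.09,"ty":0.6,"tz":0,"spin":0},{"tx":0.06,"ty":0.29,"tz":0,"spin":0},{"tx":0,"ty":0,"tz":0,"spin":0}]'
sed -i 's/("side","top")/("side",)/' w.py; python3 w.py
```

```text
clock: 15.15
tool_pos: [576.0, 35.1, 197.4]
eef_rot: [0.743, 0.67, 0.001, 0.001]
force: [0.4, -3.1, 5.6]
finger_gap: 22.7
grip_force: 39.6
side {'bridge': (2465, np.float64(-46.1), np.float64(-19.6), np.float64(-32.8)), 'container': (56, np.float64(-36.6), np.float64(-3.0), np.float64(-19.8)), 'wagon': (580, np.float64(-62.1), np.float64(6.3), np.float64(-27.9))}
```

The bridge is at -32.8 and the container's far edge at -3.0, so its centre is about -33. The wagon is also at -32.8. Releasing and rising.

```bash
python3 -m creep '[{"tx":0,"ty":0,"tz":0,"spin":0},{"tx":0,"ty":0,"tz":0,"spin":0},{"tx":0,"ty":0,"tz":0,"spin":0},{"tx":0,"ty":0,"tz":-2,"spin":0},{"tx":0,"ty":0,"tz":-5,"spin":0},{"tx":0,"ty":0,"tz":-5,"spin":0},{"tx":0,"ty":-4,"tz":-3,"spin":0},{"tx":0,"ty":0,"tz":0,"spin":0}]' 5
python3 -m creep '[{"tx":0,"ty":-6,"tz":0,"spin":0},{"tx":0,"ty":-6,"tz":0,"spin":0},{"tx":0,"ty":0,"tz":0,"spin":0},{"tx":0,"ty":0,"tz":0,"spin":0}]'
python3 w.py
python3 - <<'E'
from station import robot
import cv2
from h import *
c=robot.camera("side");Q,_=cloud(c,mask(c,"blue"));T=Q[(Q[:,2]>222)&(Q[:,2]<240)&(Q[:,0]>480)];print("peg",T.mean(0))
cv2.imwrite("pics/s4.png",c["frame"][:,:,::-1])
E
```

```text
clock: 16.2
tool_pos: [534.5, 39.5, 349.2]
eef_rot: [0.742, 0.67, 0.002, 0.001]
force: [-0.2, 0.2, -1.0]
finger_gap: 50.4
grip_force: 0.0
clock: 16.7
tool_pos: [416.0, 51.6, 346.2]
eef_rot: [0.742, 0.67, 0.0, 0.0]
force: [0.4, -0.5, -0.3]
finger_gap: 49.8
grip_force: 0.0
side {'bridge': (2464, np.float64(-46.0), np.float64(-19.7), np.float64(-32.9)), 'container': (88, np.float64(-36.1), np.float64(-3.1), np.float64(-19.6)), 'wagon': (586, np.float64(-61.9), np.float64(6.2), np.float64(-27.9))}
peg [574.53322209 -72.42545183 228.05420028]
```

View pics/s4.png

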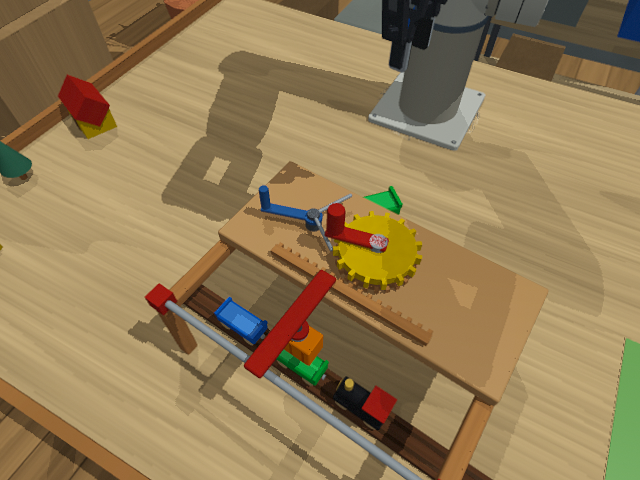

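The container (305,340) hangs over the green wagon (303,362). The lever is on the far side with its peg at (264,193), and the arm is clear of everything.

```bash
python3 -c "
from station import robot
print(robot.job_done())"
```

```text
the job is handed in; nothing more can be done
None
```

The job is handed in: the lever is at its far stop, the container measured within about 1 mm of the green wagon's middle along the track, and the arm is clear; the hand-in gave no verdict.

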